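# Count the chokes through the gate

## Robot

A 6-joint arm with a two-finger parallel gripper is mounted at the origin on the work surface. World frame = base frame: x ahead of the robot, y to its left, z up, the work surface at z = 0. Lengths are in m, angles in rad, forces in N, time in s.
With the tool pointing down it reaches from about 0.3 to 0.875 m from the base axis. Payload 6.4 kg.
Tool frame: the origin (TCP) lies on the centre line of the jaws, within the pads' length; the fingertips stand 17 mm ahead of it and the grasp point (between the pads) lies 2 mm behind it (bot.nose_length is the distance from the TCP to the fingertips, in m); z points along the fingers, y is the line along which they close (so a half turn about z gives the same grasp; the last joint's range is limited). The gripper opens to 85 mm and grips with 20 to 120 N. Pads are 22 mm wide; open, the fingers measure 114 mm over their backs; the gripper's body (76 mm by 85 mm) begins 54 mm behind the grasp point. The pads swing forward as they close: fully open they stand 13 mm farther back than shut.
Start: joints at [-1.376, 0.181, 1.607, -0, 1.354, -0.206], TCP at [0.224, -0.529, 0.248] pointing down, gripper open.
Joint ranges: [-2.99, 2.99], [-0.89, 2.07], [0.3, 2.58], [-1.14, 4.28], [0, 2.63], [-3.12, 3.12]. Speed limits (rad/s): [2.57, 2.57, 3.01, 3.14, 3.14, 3.14].

## Interface

Orientations are given as a unit quaternion [x, y, z, w].
In Python, from bench import bot, eyes gives the robot as it stands.
- The arm moves only by the shell command python3 -m pendant 'ROWS' [OPENING] [FORCE]. ROWS is JSON, a list that holds one entry, the list of rows, each a list of 6 numbers: the shift along the tool's x, y, z in cm, then the turn, a rotation vector about the tool's x, y, z in rad. In form: [[[x, y, z, rx, ry, rz], ...]]. A call has 1 to 10 rows; each row shifts and turns the commanded pose from where the row before left it, along the tool's axes as they then stand; what a row does not reach is not made up. A row lasts 1/8 s, in which the tool goes at most 62.5 mm and 10.7 degrees, less where a joint would pass 70% of its speed; a pose out of reach is approached as far as the arm can. A call with a gripper value outside its range is refused whole. OPENING is the closure in counts, from 0 (fully open) to 255 (shut), set as the call begins (- or left out, the last holds). The fingers move at their own pace and stop on an object; FORCE is the grip in N (left out, the last holds). Time passes only in rows, so rows that do not move let the fingers close. It gives the time, the measured TCP pose, the force, the opening and the grip force at its end, in the units of the state.
- bot.read_state(): the state, without advancing time (a new reading comes with each control period).
- eyes.capture(name): name is "side" or "top" or "wrist"; returns (picture, depth): 480x640x3 uint8, red, green, blue; 480x640 float32, m along the optical axis (not along the pixel's ray), 0 where there is no reading.
- eyes.camera_info(name): a dict with "fx", "fy", "cx", "cy" (pixels), "rvec" (rotation vector, rad) and "tvec" (3), from world to camera coordinates, as OpenCV has them. Camera axes: x right, y down, z forward; pixel columns grow to the right and rows downward; lengths in m; the calibration is good to about 2 mm. A picture is of the moment at which its call begins: read the wrist's pose just before it. camera_info takes no time and is no camera call; for the wrist camera it gives the pose at the moment of the call.
- bot.job_done(): hands the job in; it is judged then, once.
The state is a dict: "t": time; "joints": joint angles; "joint_vel": joint speeds; "joint_efforts": joint torques, N m; "tcp_pos": TCP position; "eef_rot": TCP orientation; "contact_force": force on the tool from outside, world axes, zero at the start; "ft_torque": the same for the moment, N m; "gripper_width": finger opening in m; "grip_force": force on a finger pad.
Only numpy, scipy, OpenCV 4.12 (cv2) and the standard library are available. Lean on these libraries where they do the work, as an engineer would, in place of code of your own. Each camera call takes 0.05 s, during which the arm holds its last target. There are 200 camera calls.

## Task

Sweep the three loose round chokes lying on the sorting deck through the narrow gate into the catch pocket behind it, one at a time, in any order: each must have dropped into the pocket before the next goes through. Only push them gently along the deck with the fingertips, never pinch or lift them, and leave the transformer, the capacitor, the jar and the screwdriver where they are.

Things in the scene. Friction and masses are not known exactly. Their poses are not given: they have to be found in the camera images.
- gate (a point): Gate of the sorting station (fixed). The point is the middle of the deck's drop edge, level with the deck's top, 75 mm above the bench. z up, +y out through the gate into the pocket, x along the gate wall. The wall is 14 mm high, at y -8 to 0 mm; its one opening is 42 mm wide, centred on x = 0, with rounded jambs. At y = 0 the deck ends: a part pushed past it tips and falls into the pocket.
- station: The whole sorting station, fixed. Origin on the bench, 110 mm behind the gate point (gate at y = +110), axes as the gate's. Flat aluminium deck, top 75 mm above the bench, x -130 to 130, y -120 to 110 mm; rims 14 mm high, 6 mm thick along both sides and the rear (inner faces x = +-124, y = -114).
- pocket (a point): Middle of the pocket's floor, 40 mm beyond the gate point and 71 mm below the deck's top; axes as the gate's. White pocket, open on top, 86 mm (x) by 80 mm (y) inside, walls 4 mm thick rising 14 mm above the deck's top.
- choke1 (a point): A loose drum-core choke: an upright squat cylinder, 28 mm diameter, 14 mm high, about 40 g, dark flanges with a copper winding between. This point is its centre, 7 mm above the deck while it lies flat. All three chokes are alike.
- choke2 (a point): A loose drum-core choke: an upright squat cylinder, 28 mm diameter, 14 mm high, about 40 g, dark flanges with a copper winding between. This point is its centre, 7 mm above the deck while it lies flat. All three chokes are alike.
- choke3 (a point): A loose drum-core choke: an upright squat cylinder, 28 mm diameter, 14 mm high, about 40 g, dark flanges with a copper winding between. This point is its centre, 7 mm above the deck while it lies flat. All three chokes are alike.
- transformer: Bystander, loose, stands on the deck in one of the corners beside the gate: block 26 x 32 mm, 26 mm high, black with a steel band. Origin at the centre of its underside.
- capacitor: Bystander, loose, stands on the deck in the other corner beside the gate: upright can 22 mm diameter, 35 mm high. Origin at the centre of its underside.
- jar: Bystander, loose, on the bench: jar 56 mm diameter, 55 mm high. Origin at the centre of its underside.
- driver: Bystander, loose, lying on the bench: screwdriver 190 mm long along its x axis. Origin under its middle.

How it is judged:
On the way, in this order (a step that is already met when the one before it is completed fails the run):
1. exactly one choke lies in the pocket, the other two still on the deck ((((z of choke1 in the frame of gate below -0.012 m and y of choke1 in the frame of gate between 0 and 0.08 m and x of choke1 in the frame of gate between -0.043 and 0.043 m) and (z of choke2 in the frame of gate above 0 m and y of choke2 in the frame of gate below 0 m) and (z of choke3 in the frame of gate above 0 m and y of choke3 in the frame of gate below 0 m)) or ((z of choke1 in the frame of gate above 0 m and y of choke1 in the frame of gate below 0 m) and (z of choke2 in the frame of gate below -0.012 m and y of choke2 in the frame of gate between 0 and 0.08 m and x of choke2 in the frame of gate between -0.043 and 0.043 m) and (z of choke3 in the frame of gate above 0 m and y of choke3 in the frame of gate below 0 m)) or ((z of choke1 in the frame of gate above 0 m and y of choke1 in the frame of gate below 0 m) and (z of choke2 in the frame of gate above 0 m and y of choke2 in the frame of gate below 0 m) and (z of choke3 in the frame of gate below -0.012 m and y of choke3 in the frame of gate between 0 and 0.08 m and x of choke3 in the frame of gate between -0.043 and 0.043 m)))), for 0.3 s.
2. exactly two chokes lie in the pocket, the third still on the deck ((((z of choke1 in the frame of gate below -0.012 m and y of choke1 in the frame of gate between 0 and 0.08 m and x of choke1 in the frame of gate between -0.043 and 0.043 m) and (z of choke2 in the frame of gate below -0.012 m and y of choke2 in the frame of gate between 0 and 0.08 m and x of choke2 in the frame of gate between -0.043 and 0.043 m) and (z of choke3 in the frame of gate above 0 m and y of choke3 in the frame of gate below 0 m)) or ((z of choke1 in the frame of gate below -0.012 m and y of choke1 in the frame of gate between 0 and 0.08 m and x of choke1 in the frame of gate between -0.043 and 0.043 m) and (z of choke2 in the frame of gate above 0 m and y of choke2 in the frame of gate below 0 m) and (z of choke3 in the frame of gate below -0.012 m and y of choke3 in the frame of gate between 0 and 0.08 m and x of choke3 in the frame of gate between -0.043 and 0.043 m)) or ((z of choke1 in the frame of gate above 0 m and y of choke1 in the frame of gate below 0 m) and (z of choke2 in the frame of gate below -0.012 m and y of choke2 in the frame of gate between 0 and 0.08 m and x of choke2 in the frame of gate between -0.043 and 0.043 m) and (z of choke3 in the frame of gate below -0.012 m and y of choke3 in the frame of gate between 0 and 0.08 m and x of choke3 in the frame of gate between -0.043 and 0.043 m)))), for 0.3 s.
At the end, for the whole second after the job is handed in: All three chokes lie at rest in the catch pocket (centres inside the pocket's outline and at least 12 mm below the deck's top), and the four bystanders are within 20 mm of where they stood (z of each of choke1, choke2, choke3 in the frame of gate below -0.012 m and y of choke1 in the frame of gate between 0 and 0.08 m and x of choke1 in the frame of gate between -0.043 and 0.043 m and y of choke2 in the frame of gate between 0 and 0.08 m and x of choke2 in the frame of gate between -0.043 and 0.043 m and y of choke3 in the frame of gate between 0 and 0.08 m and x of choke3 in the frame of gate between -0.043 and 0.043 m and linear speed of each of chk1, chk2, chk3 below 0.02 m/s and distance of each of transformer, capacitor, jar, driver from where it was at the start of the episode below 0.02 m); the robot touches nothing.
It fails at once if a choke is lifted (more than 15 mm off the deck) (z of any of choke1, choke2, choke3 in the frame of gate above 0.022 m).
It fails at once if a choke is pinched or pressed hard (more than 15 N from the fingers) (contact force between any of chk1, chk2, chk3 and the fingers above 15 N).
It fails at once if a bystander is knocked away (more than 20 mm) (distance of any of transformer, capacitor, jar, driver from where it was at the start of the episode above 0.02 m).
It also fails if it takes over 56 s, if anything falls off the work surface, if the arm or the gripper's body presses on something with over 40 N, if the wrist force passes 120 N, or if a joint passes its speed limit or range.

## Working session

There is one attempt and no reset: what is moved stays moved. The work goes in short steps, Python scripts to look and compute and a shell command to move; the robot and the scene stay as the last step left them, time stands still between calls to the robot, and variables do not carry over. Pictures are saved under pics/ and viewed, at most 10 in all, crops included, and the job is handed in when it is done.

```bash
ls; mkdir -p pics
python3 - <<'E'
from bench import bot, eyes
import cv2,numpy as np
s=bot.read_state();print(s['t'],s['tcp_pos'],s['eef_rot'],s['gripper_width'],bot.nose_length)
for n in ['top','side']:
    p,d=eyes.capture(n);cv2.imwrite(f'pics/{n}0.png',p[:,:,::-1]);np.save(f'{n}0.npy',d)
    i=eyes.camera_info(n);print(n,i)
E
```

```text
pics
0.0 [ 0.22423983 -0.52892515  0.24740105] [ 9.79992673e-01  1.99031721e-01  1.46853702e-05 -8.57341137e-04] 0.08525891107615002 0.017
top {'fx': 537.6956574417043, 'fy': 537.6956574417043, 'cx': 311.2960799899149, 'cy': 239.0501112593324, 'rvec': array([ 2.17774486, -2.2128762 ,  0.09332848]), 'tvec': array([-0.00851986,  0.53496115,  1.19573314])}
side {'fx': 439.35720497954867, 'fy': 439.35720497954867, 'cx': 328.34102187629907, 'cy': 239.35069905492028, 'rvec': array([ 0.17095196, -2.68840309,  1.52500311]), 'tvec': array([0.54464734, 0.10963261, 0.96390355])}
```

View pics/top0.png

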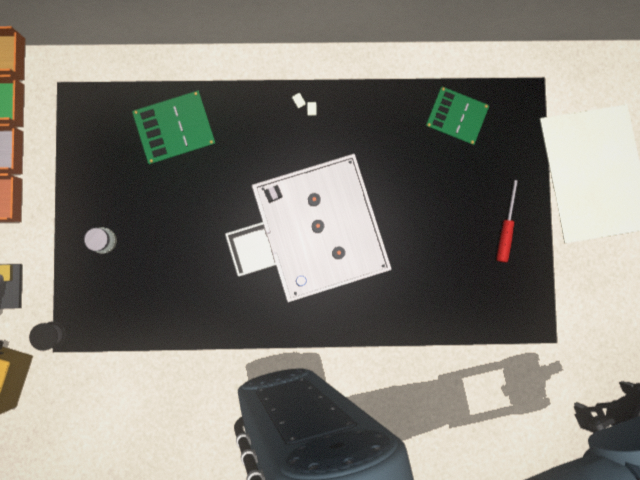

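The station sits at the image centre with its pocket on the left. The chokes are at about (314,199), (318,226) and (338,253), the transformer at (272,193) and the capacitor at (301,281). I'll enlarge this.

Run:
```python
import cv2
p=cv2.imread('pics/top0.png')[145:310,215:400]
cv2.imwrite('pics/crop0.png',cv2.resize(p,None,fx=3.6,fy=3.6,interpolation=cv2.INTER_CUBIC))
```

```text
(no output)
```

View pics/crop0.png

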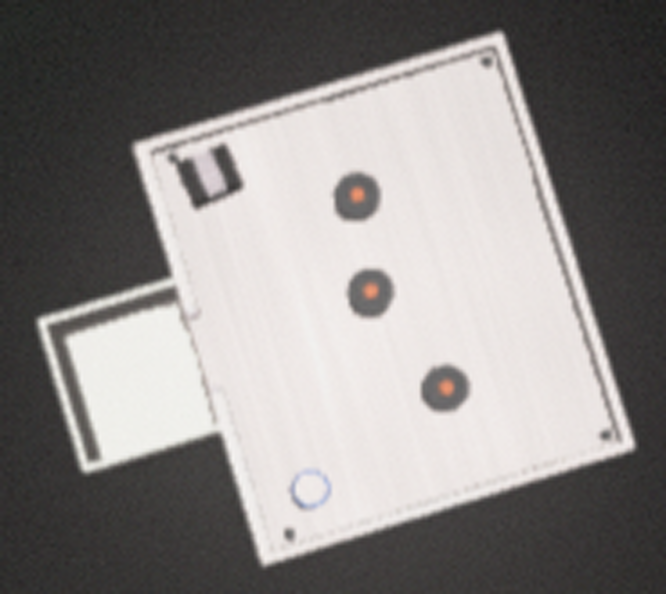

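The rim corners are at crop pixels (134,143), (500,33), (635,447) and (265,565). The chokes are at (357,196), (371,292) and (445,388), the transformer at (210,176) and the capacitor top at (311,488).

```bash
cat > h.py <<'E'
from bench import bot, eyes
import cv2,numpy as np
from scipy.spatial.transform import Rotation as R
def ray(px,info,z):
    K=np.array([[info['fx'],0,info['cx']],[0,info['fy'],info['cy']],[0,0,1]])
    M=R.from_rotvec(info['rvec']).as_matrix();c=-M.T@info['tvec']
    d=(np.linalg.inv(K)@np.c_[px,np.ones(len(px))].T).T@M
    return c+d*((z-c[2])/d[:,2])[:,None]
try:
    th,gx,gy=np.load('st.npy')
    Rg=np.array([[np.cos(th),-np.sin(th)],[np.sin(th),np.cos(th)]])
    def to_gate(w): return (np.asarray(w)[...,:2]-[gx,gy])@Rg
    def to_world(g): return np.asarray(g)@Rg.T+[gx,gy]
except OSError: pass
def goto(g):
    """tool-axis shift (cm) and turn to put TCP at gate-frame (x,y) mm, keeping orientation"""
    s=bot.read_state();T=R.from_quat(s['eef_rot']);w=to_world(np.array(g[:2])/1e3)
    d=np.r_[w-s['tcp_pos'][:2],g[2]/1e3-s['tcp_pos'][2]]
    return (T.inv().apply(d)*100).round(2)
E
python3 - <<'E'
from h import *
i=eyes.camera_info('top')
f=lambda a:(np.array(a,float)+.5)/3.6-.5+[215,145]
c=ray(f([[134,143],[500,33],[635,447],[265,565]]),i,.089)[:,:2]
m=np.array([[.13,0],[.13,-.23],[-.13,-.23],[-.13,0]])
A=m-m.mean(0);B=c-c.mean(0)
th=np.arctan2((A[:,0]*B[:,1]-A[:,1]*B[:,0]).sum(),(A*B).sum())
Rg=np.array([[np.cos(th),-np.sin(th)],[np.sin(th),np.cos(th)]])
g=c.mean(0)-Rg@m.mean(0);np.save('st.npy',[th,*g]);print(th,g,(c-(m@Rg.T+g))*1e3)
tg=lambda w:((w[:,:2]-g)@Rg*1e3).round(1)
print('chokes',tg(ray(f([[357,196],[371,292],[445,388]]),i,.089)))
print('trafo',tg(ray(f([[210,176]]),i,.101)),'cap',tg(ray(f([[311,488]]),i,.110)))
s=bot.read_state();M=R.from_quat(s['eef_rot']).as_matrix();print(M.round(3))
print('tool yaw axes in gate', (M[:2,:2].T@Rg).round(3))
E
```

```text
0.2879973719489014 [0.52336371 0.07287294] [[ 1.01184387 -0.56534725]
 [-0.95604495  1.009863  ]
 [ 0.01012641  0.55008406]
 [-0.06592533 -0.99459981]]
chokes [[  61.2 -117.7]
 [   4.2 -108.4]
 [ -63.1 -133. ]]
trafo [[ 96.6 -38.1]] cap [[-95.4 -40.1]]
[[ 0.921  0.39  -0.   ]
 [ 0.39  -0.921  0.002]
 [ 0.    -0.002 -1.   ]]
tool yaw axes in gate [[ 0.994  0.113]
 [ 0.113 -0.994]]
```

Run:
```python
from h import *
s=bot.read_state();print(goto([5.8,-152,150]),to_gate(s['tcp_pos'])*1e3)
```

```text
[ 49.88 -28.56   9.81] [-457.72318121 -492.08510009]
```

```bash
python3 -m pendant '[[[4.99,-2.86,0,0,0,0],[4.99,-2.86,0,0,0,0],[4.99,-2.86,0,0,0,0],[4.99,-2.86,0,0,0,0],[4.99,-2.86,0,0,0,0],[4.99,-2.86,0,0,0,0],[4.99,-2.86,0,0,0,0],[4.99,-2.86,0,0,0,0],[4.99,-2.86,0,0,0,0],[4.99,-2.86,0,0,0,0]]]' 255 20
python3 -m pendant '[[[0,0,2.5,0,0,0.074],[0,0,2.5,0,0,0],[0,0,2.5,0,0,0],[0,0,2.3,0,0,0],[0,0,0,0,0,0]]]'
cat > see.py <<'E'
from h import *
import sys
n,u0,v0,u1,v1,k,out=sys.argv[1],*map(int,sys.argv[2:7]),sys.argv[7]
p,d=eyes.capture(n);cv2.imwrite(out+'.full.png',p[:,:,::-1])
cv2.imwrite(out,cv2.resize(p[v0:v1,u0:u1,::-1],None,fx=k,fy=k,interpolation=cv2.INTER_CUBIC))
s=bot.read_state();print(s['t'],to_gate(s['tcp_pos'])*1e3,s['tcp_pos'][2],s['contact_force'],s['gripper_width'])
print(R.from_quat(s['eef_rot']).as_matrix()[:2,:2].T@Rg)
E
python3 see.py wrist 0 0 640 480 1 pics/w1.png; python3 see.py side 0 0 640 480 1 pics/s1.png
```

```text
t: 1.35
tcp_pos: [0.573, -0.0696, 0.248]
eef_rot: [0.98, 0.199, -0.0, -0.0]
contact_force: [0.9, -0.6, -0.5]
gripper_width: 0.0001
grip_force: 0.0
t: 1.98
tcp_pos: [0.5704, -0.0708, 0.1479]
eef_rot: [0.987, 0.163, -0.002, -0.001]
contact_force: [0.0, -0.4, 0.3]
gripper_width: -0.0004
grip_force: 0.0
2.025 [   5.28327278 -151.82177124] 0.1495239398664959 [ 0.06163658 -0.46915547  0.31691827] 0.00021810119371814095
[[ 0.99924735  0.0387466 ]
 [ 0.03874398 -0.99924814]]
2.075 [   5.95784781 -152.31007692] 0.15061613797192686 [ 0.07886557  0.03260033 -0.28616461] 0.00021041316530564011
[[ 0.99924922  0.0387427 ]
 [ 0.03874269 -0.99924922]]
```

View pics/w1.png

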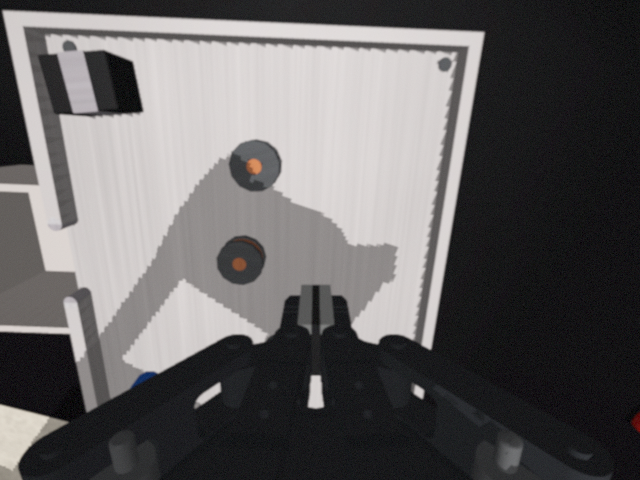

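View pics/s1.png

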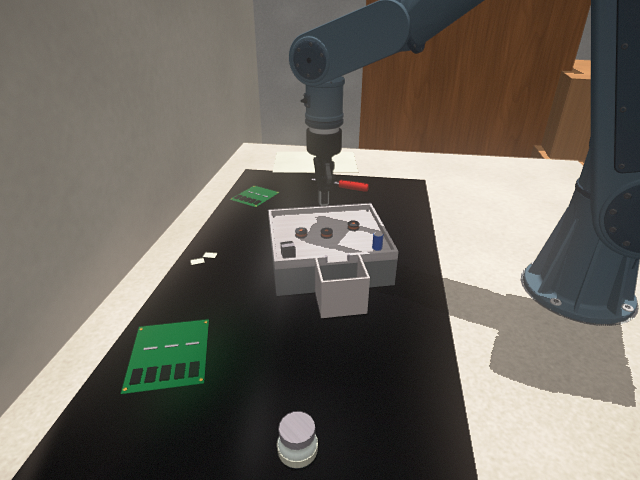

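The wrist view shows choke1's top at (255,165) and choke2's at (241,260). The shut fingertips span about columns 298–335 at row 287.

```bash
python3 - <<'E'
from h import *
i=eyes.camera_info('wrist')
print(to_gate(ray(np.array([[254,160],[241,257]]),i,.089))*1e3)
for z in (.1335,.145): print('tip',to_gate(ray(np.array([[298,287],[335,287]]),i,z))*1e3)
print('jambs',to_gate(ray(np.array([[62,225],[78,293]]),i,.089))*1e3)
E
python3 see.py wrist 240 260 400 380 5 pics/w2.png
```

```text
[[  67.7488272  -117.36252527]
 [  10.94167293 -108.67363834]]
tip [[  13.94604314 -144.7737888 ]
 [  14.59479968 -162.06590285]]
tip [[  19.46209215 -145.21454168]
 [  20.05850632 -161.11150968]]
jambs [[ 26.81430892  -5.77896181]
 [-16.54774825  -7.51515349]]
2.125 [   6.36001627 -152.59688892] 0.15127695016681997 [0.8265454  0.22837841 0.85528679] 4.12164262152193e-05
[[ 0.99924716  0.03878226]
 [ 0.03878144 -0.99924738]]
```

View pics/w2.png

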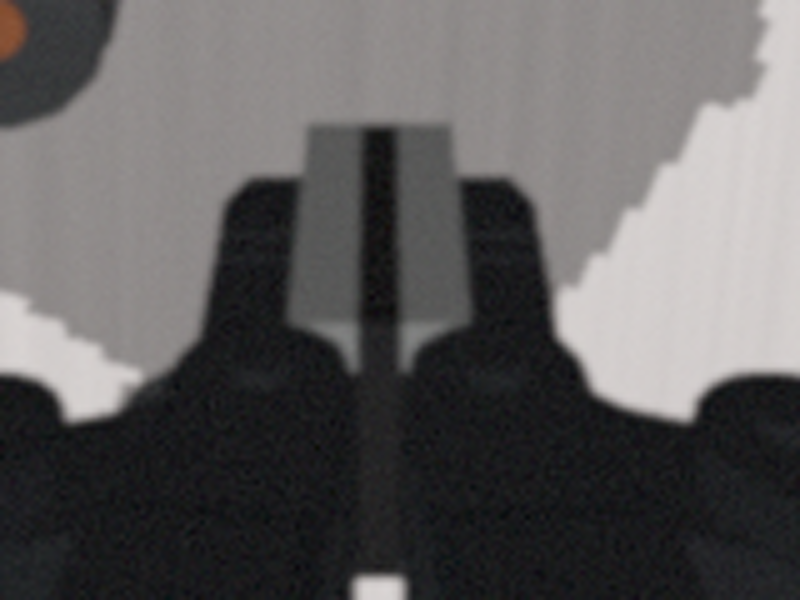

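Run:
```python
from h import *
def pt(i,u,v,d):
    c=np.array([(u-i['cx'])/i['fx']*d,(v-i['cy'])/i['fy']*d,d]);return R.from_rotvec(i['rvec']).inv().apply(c-i['tvec'])
i=eyes.camera_info('wrist');p,d=eyes.capture('wrist')
def show(n,u,v,d,i):
    w=pt(i,u,v,np.median(d[v-1:v+2,u-1:u+2]));print(n,(to_gate(w)*1e3).round(1),(w[2]*1e3).round(1))
for n,u,v in [('c1',254,160),('c2',241,257),('deck',150,200),('deck',380,150),('deck',300,80),('deck',180,260),('tip1',306,287),('tip1',326,287),('tip',326,300),('tip',326,318)]: show(n,u,v,d,i)
i=eyes.camera_info('top');d=np.load('top0.npy')
for n,u,v in [('deck',290,210),('deck',340,190),('deck',310,250),('c1',314,199),('c2',318,226),('pocketfloor',252,250)]: show('top '+n,u,v,d,i)
i=eyes.camera_info('side')
p=cv2.imread('pics/s1.png')[190:280,255:405]
cv2.imwrite('pics/s1c.png',cv2.resize(p,None,fx=5,fy=5,interpolation=cv2.INTER_CUBIC))
```

```text
c1 [  68.2 -117.6] 88.8
c2 [  11.  -108.8] 88.6
deck [ 40.9 -51.4] 74.9
deck [  75.6 -188.8] 74.8
deck [ 111.  -141.2] 75.6
deck [  2.4 -66.5] 75.1
tip1 [  17.9 -148.9] 141.3
tip1 [  18.  -157.8] 140.8
tip [  18.  -157.4] 153.1
tip [  17.8 -157. ] 166.9
top deck [ 55.4 -62.4] 77.0
top deck [  64.9 -178.6] 75.8
top deck [-39.7 -77.7] 75.9
top c1 [  61.2 -118.1] 89.1
top c2 [   3.2 -108.7] 91.7
top pocketfloor [ 2.8 46.4] 2.6
```

View pics/s1c.png

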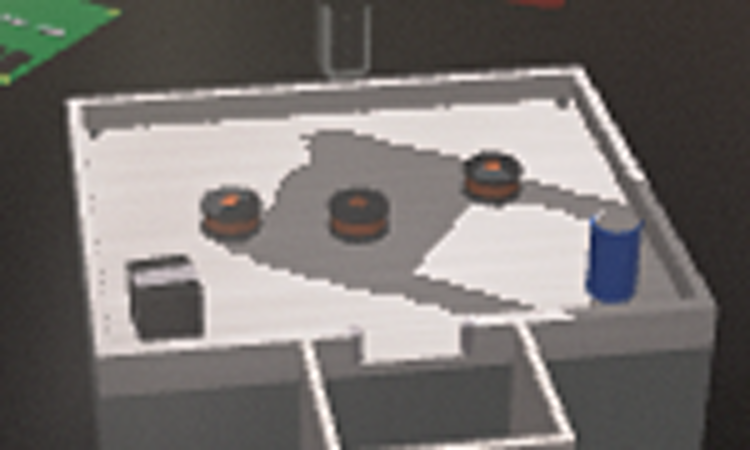

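The side crop shows the chokes at (232,200), (359,203) and (492,165), the jamb top corners at about (360,332) and (464,326), and the fingertips at (322–368, 75).

Run:
```python
from h import *
i=eyes.camera_info('side')
f=lambda a:(np.array(a,float)+.5)/5-.5+[255,190]
print(to_gate(ray(f([[232,199],[359,202],[492,164]]),i,.089))*1e3)
print('jamb',to_gate(ray(f([[360,332],[464,326]]),i,.089))*1e3)
print('corners',to_gate(ray(f([[70,100],[580,70],[715,305],[97,352]]),i,.089))*1e3)
print('tip',to_gate(ray(f([[322,75],[368,75]]),i,.134))*1e3)
```

```text
[[  60.86166239 -116.2030353 ]
 [   4.40730213 -105.25457056]
 [ -62.99055123 -131.66705978]]
jamb [[ 21.71569693   0.95132554]
 [-21.48704382   2.77157755]]
corners [[ 1.27945061e+02 -2.24984686e+02]
 [-1.28599933e+02 -2.22241075e+02]
 [-1.29303975e+02  2.33465277e+00]
 [ 1.29088365e+02 -3.42524787e-02]]
tip [[  15.39767861 -145.31513159]
 [  -5.40274061 -142.38082127]]
```

```bash
python3 -m pendant '[[[0,0,1.5,0,0,0],[0,0,1.5,0,0,0],[0,0,1.3,0,0,0],[0,0,0.6,0,0,0],[0,0,0.4,0,0,0],[0,0,0,0,0,0]]]' && python3 -m pendant '[[[0,-0.7,0,0,0,0],[0,-0.7,0,0,0,0],[0,-0.7,0,0,0,0],[0,-0.7,0,0,0,0],[0,-0.7,0,0,0,0],[0,-0.9,0,0,0,0],[0,-0.9,0,0,0,0],[0,-0.9,0,0,0,0],[0,-0.9,0,0,0,0],[0,0,0,0,0,0]]]'
python3 - <<'E'
from h import *
s=bot.read_state();print(s['t'],to_gate(s['tcp_pos'])*1e3,s['tcp_pos'][2],s['contact_force'])
E
python3 see.py top 215 145 400 310 3 pics/t2.png
```

```text
t: 2.92
tcp_pos: [0.5722, -0.0714, 0.0972]
eef_rot: [0.987, 0.163, -0.0, -0.0]
contact_force: [1.0, 0.4, -0.5]
gripper_width: -0.0001
grip_force: 0.0
t: 4.18
tcp_pos: [0.549, -0.0033, 0.0971]
eef_rot: [0.987, 0.163, -0.0, -0.0]
contact_force: [0.5, -0.1, -0.5]
gripper_width: -0.0001
grip_force: 0.0
4.175 [  2.91116604 -80.32494417] 0.0971204110388427 [ 0.46357572 -0.13253579 -0.48881583]
4.225 [  2.930563   -80.75644358] 0.09709938582333733 [ 0.20136808 -0.3752316  -0.42795391] 3.749543656403874e-05
[[ 0.99922122  0.03945554]
 [ 0.03945538 -0.99922127]]
```

View pics/t2.png

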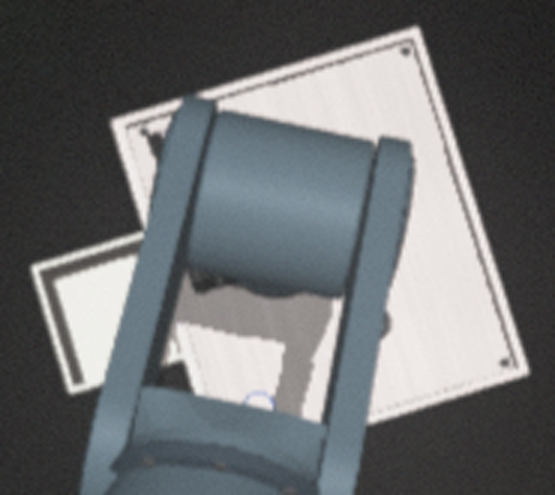

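```bash
cat > ch.py <<'E'
from h import *
def chokes(save=None,name='side'):
    i=eyes.camera_info(name);p,d=eyes.capture(name)
    if save: cv2.imwrite(save,p[:,:,::-1])
    v,u=np.mgrid[:480,:640];c=np.stack([(u-i['cx'])/i['fx']*d,(v-i['cy'])/i['fy']*d,d],-1).reshape(-1,3)
    w=R.from_rotvec(i['rvec']).inv().apply(c-i['tvec']);g=np.c_[to_gate(w)*1e3,w[:,2]*1e3]
    q=p.reshape(-1,3).astype(int)
    org=((q[:,0]-q[:,2]>25)&(g[:,2]<105)&(abs(g[:,0])<122)&(g[:,1]<85)&(g[:,1]>-220)).reshape(480,640).astype(np.uint8)
    org=cv2.dilate(org,np.ones((3,3)))
    n,l=cv2.connectedComponents(org)
    for k in range(1,n):
        m=(l==k).ravel()&(g[:,2]>-10);
        if m.sum()>5: print('px',np.argwhere(l==k).mean(0)[::-1].round(1),'gate',np.median(g[m],0).round(1),'n',m.sum())
    s=bot.read_state();print('t',s['t'],'tcp',(to_gate(s['tcp_pos'])*1e3).round(1),s['tcp_pos'][2].round(4),s['contact_force'].round(1))
if __name__=='__main__': chokes(*__import__('sys').argv[1:])
E
python3 ch.py pics/s2.png
```

```text
px [352.5 225.9] gate [ -60.6 -123.7   82.7] n 69
px [300.6 229.6] gate [  61.2 -117.4   88.1] n 23
px [300.6 234.9] gate [  63.7 -105.    80. ] n 50
px [331.4 241.6] gate [  1.4 -56.1  88.3] n 23
px [331.1 247. ] gate [  4.7 -43.7  80.3] n 55
t 4.275 tcp [  3.  -81.1] 0.0971 [ 0.9  0.5 -0.3]
```

```bash
python3 -m pendant '[[[0,-0.8,0,0,0,0],[0,-0.9,0,0,0,0],[0,-0.9,0,0,0,0],[0,-0.9,0,0,0,0],[0,-0.9,0,0,0,0],[0,-0.9,0,0,0,0],[0,-0.9,0,0,0,0],[0,-0.4,0,0,0,0],[0,0,0,0,0,0]]]'; python3 ch.py pics/s3.png
```

```text
t: 5.4
tcp_pos: [0.5281, 0.0587, 0.0972]
eef_rot: [0.987, 0.163, -0.0, -0.0]
contact_force: [1.0, 0.5, 0.2]
gripper_width: 0.0002
grip_force: 0.0
px [352.6 225.8] gate [ -60.8 -123.1   85.5] n 68
px [300.6 229.6] gate [  61.5 -117.    88. ] n 23
px [300.5 234.9] gate [  64.6 -104.6   79.9] n 49
t 5.45 tcp [  0.5 -15.2] 0.0972 [0.4 1.1 0.4]
```

```bash
python3 -m pendant '[[[0,0,-1.5,0,0,0],[0,0,-1.5,0,0,0],[0,0,-1,0,0,0.039],[2,2,0,0,0,0],[2,2,0,0,0,0],[2,2,0,0,0,0],[2,2,0,0,0,0],[2,2.2,0,0,0,0],[0,0,0,0,0,0]]]'; python3 ch.py
python3 - <<'E'
from h import *
print(goto([100,-117,97]))
p,d=eyes.capture('wrist');cv2.imwrite('pics/w3.png',p[:,:,::-1])
E
```

```text
t: 6.58
tcp_pos: [0.6549, -0.0127, 0.1388]
eef_rot: [0.99, 0.143, 0.001, 0.001]
contact_force: [0.5, -0.2, -0.2]
gripper_width: 0.0002
grip_force: 0.0
px [352.5 225.9] gate [ -60.5 -124.5   83.6] n 69
px [300.6 229.6] gate [  62.  -116.9   88.4] n 23
px [300.6 234.8] gate [  62.6 -105.3   80.6] n 52
t 6.625 tcp [ 100.9 -118.1] 0.1383 [ 0.6 -0.6  0.7]
[-0.1  -0.12  4.13]
```

View pics/w3.png

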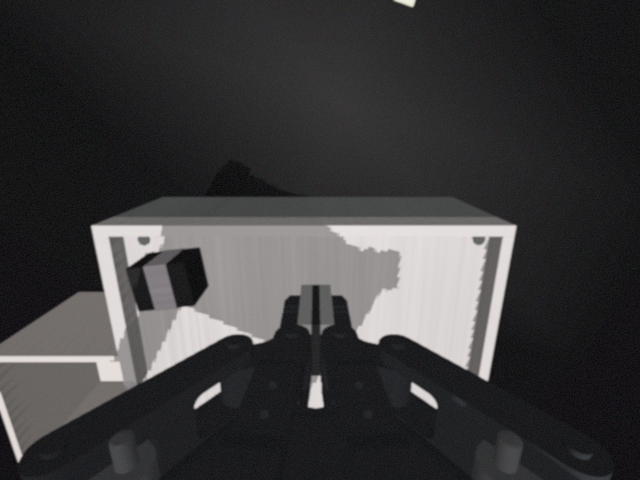

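The wrist view shows the transformer undisturbed at (170,280) and no choke under the fingers. I'll lower here and push choke1 sideways.

```bash
python3 -m pendant '[[[0,0,1.5,0,0,0],[0,0,1.5,0,0,0],[0,0,0.7,0,0,0],[0,0,0.4,0,0,0],[-0.5,0,0,0,0,0],[-0.7,0,0,0,0,0],[-0.7,0,0,0,0,0],[-0.9,0,0,0,0,0],[-0.9,0,0,0,0,0],[-0.9,0,0,0,0,0]]]' && python3 -m pendant '[[[-0.9,0,0,0,0,0],[-0.8,0,0,0,0,0],[-0.6,0,0,0,0,0],[-0.4,0,0,0,0,0],[-0.2,0,0,0,0,0],[0,0,0,0,0,0]]]'; python3 ch.py
```

```text
t: 7.92
tcp_pos: [0.6084, -0.0244, 0.0964]
eef_rot: [0.99, 0.143, 0.0, 0.0]
contact_force: [0.6, 0.4, 0.9]
gripper_width: 0.0002
grip_force: 0.1
t: 8.68
tcp_pos: [0.5811, -0.0324, 0.0963]
eef_rot: [0.99, 0.143, -0.0, -0.0]
contact_force: [-0.2, -0.0, -0.1]
gripper_width: 0.0004
grip_force: 0.0
px [352.5 225.9] gate [ -60.8 -123.5   83.4] n 69
px [327.5 227.6] gate [  -0.3 -117.6   87.8] n 22
px [327.5 232.9] gate [   2.2 -105.3   80.4] n 52
t 8.725 tcp [  25.6 -117.4] 0.0963 [ 0.3 -0.4  0.4]
```

```bash
python3 -m pendant '[[[0.7,0,0,0,0,0],[0.8,0,-1,0,0,0],[0,0,-1.5,0,0,0],[0,2,0,0,0,0],[-2,2.3,0,0,0,0],[-2,0,0,0,0,0],[0,0,1.2,0,0,0],[0,0,0.9,0,0,0],[0,0,0.4,0,0,0],[0,0,0,0,0,0]]]' && python3 ch.py
```

```text
t: 9.98
tcp_pos: [0.5694, -0.0803, 0.0956]
eef_rot: [0.99, 0.144, -0.0, -0.0]
contact_force: [-0.6, -0.3, 0.2]
gripper_width: 0.0005
grip_force: 0.0
px [352.5 225.9] gate [ -61.  -124.1   82.8] n 69
px [327.5 227.6] gate [-1.000e-01 -1.167e+02  8.800e+01] n 22
px [327.6 232.8] gate [   2.8 -104.7   80.2] n 51
t 10.025 tcp [   0.8 -160.1] 0.096 [-0.5 -0.5  1.2]
```

```bash
python3 -m pendant '[[[0,-0.6,0,0,0,0],[0,-0.7,0,0,0,0],[0,-0.7,0,0,0,0],[0,-0.7,0,0,0,0],[0,-0.9,0,0,0,0],[0,-0.9,0,0,0,0],[0,-0.9,0,0,0,0],[0,-0.9,0,0,0,0],[0,-0.9,0,0,0,0],[0,-0.9,0,0,0,0]]]' && python3 ch.py && python3 -m pendant '[[[0,-0.9,0,0,0,0],[0,-0.9,0,0,0,0],[0,-0.9,0,0,0,0],[0,-0.9,0,0,0,0],[0,-0.9,0,0,0,0],[0,-0.9,0,0,0,0],[0,-0.9,0,0,0,0],[0,-0.1,0,0,0,0],[0,0,0,0,0,0]]]' && python3 ch.py
```

```text
t: 11.28
tcp_pos: [0.5463, -0.0025, 0.0963]
eef_rot: [0.99, 0.143, 0.0, 0.0]
contact_force: [1.5, -1.0, 0.8]
gripper_width: 0.0001
grip_force: 0.4
px [352.6 225.8] gate [ -61.2 -124.3   83.9] n 68
px [332.4 241.6] gate [ -0.5 -55.   88.6] n 23
px [332.5 247.1] gate [  2.6 -43.1  80.8] n 53
t 11.325 tcp [  0.4 -77.7] 0.0962 [-0.5  0.3  0. ]
t: 12.45
tcp_pos: [0.5283, 0.0584, 0.0963]
eef_rot: [0.99, 0.144, 0.0, 0.0]
contact_force: [0.5, 0.2, -0.2]
gripper_width: -0.0001
grip_force: 0.0
px [352.5 225.9] gate [ -60.8 -123.9   82.9] n 69
t 12.5 tcp [  0.6 -15.5] 0.0963 [-0.   0.4  0.4]
```

```bash
python3 -m pendant '[[[0,0,-1.5,0,0,0],[0,0,-1.5,0,0,0],[0,2.65,-1,0,0,0],[0,3,0,0,0,0],[-2,3,0,0,0,0],[-2.1,3,0,0,0,0],[-2,0,0,0,0,0],[-2,0,0,0,0,0],[-2,0,0,0,0,0],[0,0,0,0,0,0]]]' && python3 ch.py
```

```text
t: 13.75
tcp_pos: [0.4642, -0.0825, 0.1374]
eef_rot: [0.99, 0.143, 0.001, 0.0]
contact_force: [0.3, 1.1, 0.2]
gripper_width: 0.0004
grip_force: 0.0
px [352.8 225.9] gate [ -61.3 -123.3   83.8] n 71
t 13.8 tcp [-100.  -132.4] 0.1375 [ 0.4 -0.2  0.3]
```

Push choke3 sideways: TCP from x = −100 to −25.

```bash
python3 -m pendant '[[[0,0,1.5,0,0,0],[0,0,1.5,0,0,0],[0,0,0.7,0,0,0],[0,0,0.4,0,0,0],[0.5,0,0,0,0,0],[0.7,0,0,0,0,0],[0.7,0,0,0,0,0],[0.9,0,0,0,0,0],[0.9,0,0,0,0,0],[0.9,0,0,0,0,0]]]' && python3 -m pendant '[[[0.9,0,0,0,0,0],[0.8,0,0,0,0,0],[0.6,0,0,0,0,0],[0.4,0,0,0,0,0],[0.2,0,0,0,0,0],[0,0,0,0,0,0]]]'; python3 ch.py
```

```text
t: 15.05
tcp_pos: [0.5093, -0.0688, 0.0953]
eef_rot: [0.99, 0.143, 0.0, 0.0]
contact_force: [0.2, -0.6, 0.9]
gripper_width: -0.0
grip_force: 0.2
t: 15.8
tcp_pos: [0.5364, -0.0607, 0.0953]
eef_rot: [0.99, 0.143, 0.0, -0.0]
contact_force: [-0.8, -1.0, 0.5]
gripper_width: 0.0001
grip_force: 0.0
px [326.9 224.4] gate [  -0.9 -130.5   88. ] n 19
px [326.2 229.3] gate [   2.7 -121.    80.8] n 49
t 15.85 tcp [ -25.5 -131.8] 0.0953 [-0.3 -0.4 -0.1]
```

```bash
python3 -m pendant '[[[-0.7,0,0,0,0,0],[-0.8,0,-1,0,0,0],[0,0,-1.5,0,0,0],[0,2,0,0,0,0],[2,2.2,0,0,0,0],[2,0,0,0,0,0],[0,0,1.2,0,0,0],[0,0,0.8,0,0,0],[0,0,0.4,0,0,0],[0,0,0,0,0,0]]]' && python3 ch.py && python3 -m pendant '[[[0,-0.6,0,0,0,0],[0,-0.7,0,0,0,0],[0,-0.7,0,0,0,0],[0,-0.7,0,0,0,0],[0,-0.9,0,0,0,0],[0,-0.9,0,0,0,0],[0,-0.9,0,0,0,0],[0,-0.9,0,0,0,0],[0,-0.9,0,0,0,0],[0,-0.9,0,0,0,0]]]' && python3 ch.py
```

```text
t: 17.1
tcp_pos: [0.5715, -0.0938, 0.0957]
eef_rot: [0.99, 0.143, -0.001, -0.0]
contact_force: [-0.2, 0.5, -0.1]
gripper_width: -0.0
grip_force: 0.0
px [326.9 224.4] gate [  -0.8 -133.4   88. ] n 19
px [326.2 229.3] gate [   2.9 -121.3   80.2] n 49
t 17.15 tcp [  -0.8 -173.7] 0.0962 [ 0.8  0.  -0.8]
t: 18.4
tcp_pos: [0.5491, -0.0157, 0.0964]
eef_rot: [0.99, 0.143, 0.0, 0.0]
contact_force: [0.7, -0.4, 0.5]
gripper_width: 0.0001
grip_force: 0.5
px [331.5 238.5] gate [ -0.8 -68.6  87.7] n 24
px [331.5 244. ] gate [  2.5 -55.7  80.7] n 53
t 18.45 tcp [ -0.6 -91.1] 0.0962 [-0.6  0.9  0.6]
```

Push 76 mm more, then retreat up and back so the top camera can see the pocket.

```bash
python3 -m pendant '[[[0,-0.9,0,0,0,0],[0,-0.9,0,0,0,0],[0,-0.9,0,0,0,0],[0,-0.9,0,0,0,0],[0,-0.9,0,0,0,0],[0,-0.9,0,0,0,0],[0,-0.9,0,0,0,0],[0,-0.9,0,0,0,0],[0,-0.4,0,0,0,0],[0,0,0,0,0,0]]]' && python3 ch.py && python3 -m pendant '[[[0,0,-1.5,0,0,0],[0,0,-2,0,0,0],[0,0,-3,0,0,0],[0,2,-3,0,0,0],[0,4,0,0,0,0],[0,4,0,0,0,0],[0,4,0,0,0,0],[0,4,0,0,0,0],[0,4,0,0,0,0],[0,0,0,0,0,0]]]'; python3 see.py top 215 145 400 310 3 pics/t9.png
```

```text
t: 19.7
tcp_pos: [0.5276, 0.0569, 0.0963]
eef_rot: [0.99, 0.144, -0.0, -0.0]
contact_force: [-0.3, 0.1, -0.4]
gripper_width: -0.0
grip_force: 0.0
t 19.75 tcp [ -0.4 -16.8] 0.0963 [-0.3 -0.1  0.5]
t: 21.0
tcp_pos: [0.5908, -0.1576, 0.1925]
eef_rot: [0.99, 0.142, 0.001, 0.001]
contact_force: [-0.3, 0.8, 0.3]
gripper_width: 0.0003
grip_force: 0.0
21.05 [  -0.77372368 -238.27465865] 0.19207980074988298 [-0.84579487  0.77062546 -0.21432916] 0.00019548845947700517
[[ 0.99999621 -0.00268788]
 [-0.00268808 -0.99999633]]
```

View pics/t9.png

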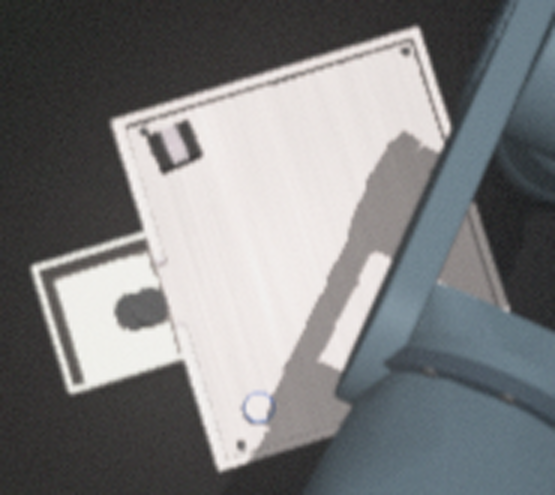

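The deck is clear and the chokes lie in the pocket around (140,310). The transformer at (175,145) and the capacitor at (258,407) have not moved.

```bash
python3 -c "
from bench import bot
print(bot.job_done())"
```

```text
the job is handed in; nothing more can be done
None
```

I pushed all three chokes through the gate into the pocket one at a time and handed the job in at about 21 s, but no verdict came back; the last picture shows a clear deck (part hidden by the arm), the transformer and capacitor in place and dark chokes in the pocket, though I could not count three, and I did not re-check the jar or screwdriver.

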